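# Take up the end float of the shoe polisher's shaft

### The arm

A 6-joint arm with a two-finger parallel gripper is mounted at the origin on the work surface. World frame = base frame: x ahead of the robot, y to its left, z up, the work surface at z = 0. Lengths are in mm, angles in rad, forces in N, time in s.
With the tool pointing down it reaches from about 400 to 925 mm from the base axis. Payload 12.5 kg.
Tool frame: the origin (TCP) lies at the very end of the fingers, on their centre line; the grasp point (between the pads) lies 19 mm behind it (env.tcp_to_grasp is the distance from the TCP to the grasp point, in mm); z points along the fingers, x is the direction in which the jaws open and shut, and the axes are right-handed (so a half turn about z gives the same grasp; the last joint's range is limited). The gripper opens to 95 mm and grips with 3 to 60 N. Pads are 20 mm wide; open, the fingers measure 119 mm over their backs; the gripper's body (75 mm by 180 mm) begins 59 mm behind the grasp point.
Start: joints at [1.026, 0.491, 1.559, -0, 1.092, -0.106], TCP at [265.52, 565.814, 214.661] pointing down, gripper open.
Joint ranges: [-3.1, 3.1], [-0.84, 2.19], [0.05, 2.79], [-1.13, 4.28], [0.06, 2.93], [-2.69, 2.69]. Speed limits (rad/s): [2.22, 2.22, 2.79, 3.14, 3.14, 3.14].

### API

Orientations are given as [roll, pitch, yaw] about the fixed x, y, z axes, in that order (R = Rz(yaw) Ry(pitch) Rx(roll)).
In Python, from cell import env, vision, job gives the robot as it stands.
- The arm moves only by the shell command python3 -m pendant 'ROWS' [OPENING]. ROWS is JSON, a list of rows, each a list of 4 numbers: the shift along the tool's x, y, z in mm, then the turn about the tool's z in degrees. In form: [[tx, ty, tz, turn], ...]. A call has 1 to 8 rows; each row is the pose to reach, as a shift and turn from the pose measured when the call began, along the tool's axes at that moment; what a row does not reach only later rows make up. A row lasts 1/8 s, in which the tool goes at most 62.5 mm and 10.7 degrees, less where a joint would pass 70% of its speed; a pose out of reach is approached as far as the arm can. A call with a gripper value outside its range is refused whole. OPENING is the closure, from 0 (fully open) to 1 (shut), set as the call begins (- or left out, the last holds). The fingers move at their own pace and stop on an object; the grip force is fixed at half the most. Time passes only in rows, so rows that repeat a pose let the fingers close. It gives the time, the measured TCP pose, the force and the opening at its end, in the units of the state.
- env.state(): the state, without advancing time (a new reading comes with each control period).
- vision.read_camera(name): name is "scene" or "top" or "wrist"; returns a dict with "pixels" (480x640x3 uint8, red, green, blue), "intrinsics" (3x3 intrinsics, pixels), "R" (3x3) and "t" (3): a world point X has camera coordinates R X + t; the wrist camera has in their place "tool_from_camera" (4x4, takes a point from camera to tool coordinates, whose origin is the TCP and whose axes are the tool frame's). Camera axes: x right, y down, z forward; pixel columns grow to the right and rows downward; lengths in mm; the calibration is good to about 2 mm. The wrist camera is an equidistant fisheye: a pixel r from the principal point sees the ray r / f radians off the axis. A picture is of the moment at which its call begins: read the wrist's pose just before it. There is no depth.
- job.job_done(): hands the job in, once; it reports no verdict.
Trained networks look in a picture, given as the dict that the camera call returned (one of the last four; its "shot" number tells which), for a name from the list of things; names that differ only in an ending like _2 or _b are one class to them, and where a whole thing is asked for, a point or a joint stands for the part that bears it (a point fixed in the world has none). Each returns a list of dicts, best first, with "confidence" (0 to 1); they miss things now and then, are a little off and sometimes report something else, mostly with a low value. They report only what shows in the picture. A call takes as long as a camera call. They do not tell look-alikes from the thing itself.
- vision.find_in(picture, query): "at" ([x, y, z] in mm, in the coordinates of the camera as it stood for that picture, good to about 4 mm: the middle of the surface that is visible of it).
- vision.regions_of(picture, query): "pixels" (480x640 bool, what is visible of it).
The state is a dict: "t": time; "joints": joint angles; "qvel": joint speeds; "tau": joint torques, N m; "eef_pos": TCP position; "tcp_rot": TCP orientation; "ft_force": force on the tool from outside, world axes, zero at the start; "moment": the same for the moment, N m; "opening": opening from 0.0 (shut) to 1.0 (fully open).
Only numpy, scipy, OpenCV 4.12 (cv2) and the standard library are available. Lean on these libraries where they do the work, as an engineer would, in place of code of your own. Each camera call takes 0.05 s, during which the arm holds its last target.

### The job

The thrust washer is missing from the shoe polisher's bare shaft. Push the shaft gently in to its stop and draw it gently out to its other stop to feel its end float, then drop over it, between bearing cap and collar, the thickest of the three horseshoe washers that goes in without force, seated down on the shaft. Push the shaft in against the washer and draw it out to its stop again to make sure that hardly any float is left; leave the other washers in their rack and everything else on the bench alone.

Things in the scene. Friction and masses are not known exactly. Their poses are not given: they have to be found in the camera images.
- polisher: Grey electric shoe polisher, fixed: base 150 x 200 x 50, motor drum 120 across lying along y (top 190 above the bench), brush roller at its -y end, at its +y end a snout 70 long ending in an aluminium bearing cap (56 wide, from 34 below to 18 above the shaft axis). Origin on the bench below seat. z up, y along the shaft, outward from the motor; x across it.
- seat (a point): Centre of the flat face of the bearing cap, on the shaft axis, 130 above the bench; axes as polisher. Two ribs on the face, 44 apart and 4 proud, stand left and right of where a washer (40 wide) sits and keep it from turning. A washer must not be pressed on with more than 30 N.
- shaft: Steel shaft, 14 across, that slides along the polisher's y only, with about 2 N of friction, and stays where it is left. Origin: on the axis at the inner face of its dark collar (34 across, 14 long); beyond, bare shaft to 95 from that face. Hard stops, not to be loaded over 25 N (5 to 10 N for a moment is enough): collar on bearing cap, and a ring hidden in the snout, set differently each time.
- collar (a point): Centre of the collar's inner face, on the axis (origin of shaft). Its distance from seat along y is the open gap for a washer: 0 with the shaft fully in, and equal to the end float, 5 to 10 mm, with the shaft fully out. At the start 1.5 to 3.5 mm. Once the right washer is in, less than 3 mm of float is left.
- shaft_grip (a point): Point on the axis of the bare shaft, 55 outward from the collar's inner face, a good place to grip it from above, fingers across the shaft (along the polisher's x).
- rack: Wooden block 62 (x) x 140 (y) x 30 high, fixed to the bench, origin at the centre of its underside. Three slots along its x hold the washers upright: 4 mm washer at y = -45, 6 mm at y = 0, 8 mm at y = +45 of the rack.
- washer4: Horseshoe thrust washer 4 mm thick: steel plate 40 wide (x) with a slot 15.6 wide, open downward, and a yellow tab on top (20 wide, 40 high). Origin under the feet of its legs; thickness along its y, z up; 89 high, 44 g. At the start it stands in the rack on feet 8 above the bench.
- washer4_bore (a point): On the 4 mm washer, centre of its round seat, 34 above its feet, midway through the thickness; it lies on the shaft axis when the washer is down on the shaft. The two legs reach 34 below it, the last 6 mm being 1.6 thinner as a lead-in; the slot is closed 7 above it.
- washer4_tab (a point): Grip point of the 4 mm washer, in the middle of the yellow tab, 36 above its bore: grip it across the 20 mm width (its x). The tab reaches 21 below and 19 above this point.
- washer6: Horseshoe thrust washer 6 mm thick: steel plate 40 wide (x) with a slot 15.6 wide, open downward, and a blue tab on top (20 wide, 40 high). Origin under the feet of its legs; thickness along its y, z up; 89 high, 66 g. At the start it stands in the rack on feet 8 above the bench.
- washer6_bore (a point): On the 6 mm washer, centre of its round seat, 34 above its feet, midway through the thickness; it lies on the shaft axis when the washer is down on the shaft. The two legs reach 34 below it, the last 6 mm being 1.6 thinner as a lead-in; the slot is closed 7 above it.
- washer6_tab (a point): Grip point of the 6 mm washer, in the middle of the blue tab, 36 above its bore: grip it across the 20 mm width (its x). The tab reaches 21 below and 19 above this point.
- washer8: Horseshoe thrust washer 8 mm thick: steel plate 40 wide (x) with a slot 15.6 wide, open downward, and a green tab on top (20 wide, 40 high). Origin under the feet of its legs; thickness along its y, z up; 89 high, 88 g. At the start it stands in the rack on feet 8 above the bench.
- washer8_bore (a point): On the 8 mm washer, centre of its round seat, 34 above its feet, midway through the thickness; it lies on the shaft axis when the washer is down on the shaft. The two legs reach 34 below it, the last 6 mm being 1.6 thinner as a lead-in; the slot is closed 7 above it.
- washer8_tab (a point): Grip point of the 8 mm washer, in the middle of the green tab, 36 above its bore: grip it across the 20 mm width (its x). The tab reaches 21 below and 19 above this point.
- tray: Round aluminium tray 200 across, rim 16 high, fixed, two keys lying on it; origin under its centre.
- paperweight: Clear glass paperweight on the tray, 68 across, 47 high; not to be disturbed. Origin under its centre.
- bike_light: Red plastic bicycle light on the tray, 62 x 36 x 30; not to be disturbed. Origin under its centre.
- polish_case: Closed black round polish case, 84 across, 30 high, on the bench; not to be disturbed. Origin under its centre.
- stretcher: Wooden shoe stretcher 270 long, 65 wide, 44 high with a small steel turning lever at its heel end (-x), on the bench; not to be disturbed. Origin under its middle.
There are look-alikes about, which are no part of the job. What is shaped like the washer8 but orange or purple is not meant.

How it is judged:
By the outcome, as a careful person would: the job done as asked, in the order asked, and still so for the second after the job is handed in, with the robot touching nothing.
It also fails if it takes over 72 s, if anything falls off the work surface, if the arm or the gripper's body presses on something with over 40 N, if the wrist force passes 120 N, or if a joint passes its speed limit or range.

## Working session

There is one attempt and no reset: what is moved stays moved. The work goes in short steps, Python scripts to look and compute and a shell command to move; the robot and the scene stay as the last step left them, time stands still between calls to the robot, and variables do not carry over. Pictures are saved under pics/ and viewed, and the job is handed in when it is done.

```bash
ls; mkdir -p pics
python3 - <<'E'
from cell import env, vision, job
import cv2
s=env.state(); print({k:s[k] for k in ('t','eef_pos','tcp_rot','ft_force','opening')}, env.tcp_to_grasp)
for n in ('scene','top','wrist'):
    p=vision.read_camera(n); cv2.imwrite(f'pics/{n}0.png',p['pixels'][:,:,::-1])
    print(n,p['intrinsics'], p.get('t'),p.get('tool_from_camera'))
E
```

```text
pics
{'t': 0.0, 'eef_pos': array([265.39520134, 565.61160675, 214.07334835]), 'tcp_rot': array([-3.14148219e+00,  1.05329184e-03,  1.13199990e+00]), 'ft_force': array([-0.17777356,  0.52417653,  1.17283342]), 'opening': 1.0013892738149168} 18.8
scene [[444.94184706   0.         319.80757022]
 [  0.         444.94184706 243.13866498]
 [  0.           0.           1.        ]] [ 425.74402626 -227.1565778  1126.30633002] None
top [[559.38518319   0.         313.84906597]
 [  0.         559.38518319 238.06717299]
 [  0.           0.           1.        ]] [139.33921401 578.74279935 928.80577033] None
wrist [[371.64829954   0.         318.46388947]
 [  0.         371.64829954 241.56777411]
 [  0.           0.           1.        ]] None [[ 9.99998567e-01 -1.25805002e-03 -1.13244532e-03  6.52280155e-01]
 [ 1.51353215e-03  9.64121040e-01  2.65458716e-01 -7.48034911e+01]
 [ 7.57854019e-04 -2.65460050e-01  9.64121563e-01 -1.68359106e+02]
 [ 0.00000000e+00  0.00000000e+00  0.00000000e+00  1.00000000e+00]]
```

View pics/scene0.png

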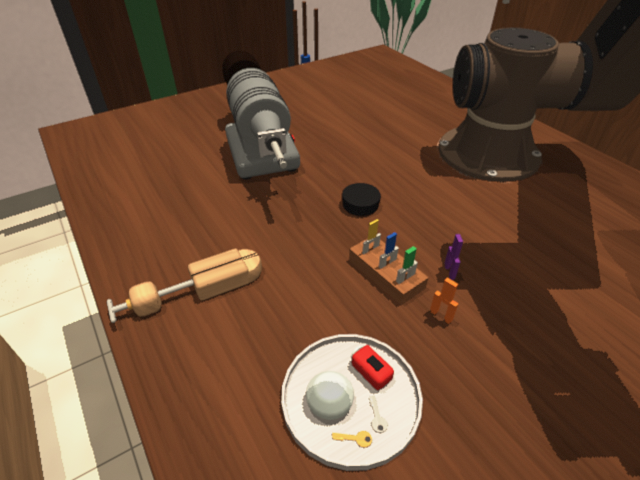

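View pics/top0.png

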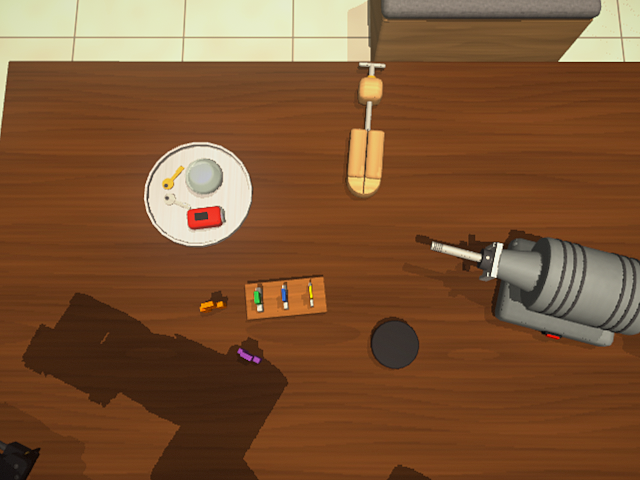

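View pics/wrist0.png

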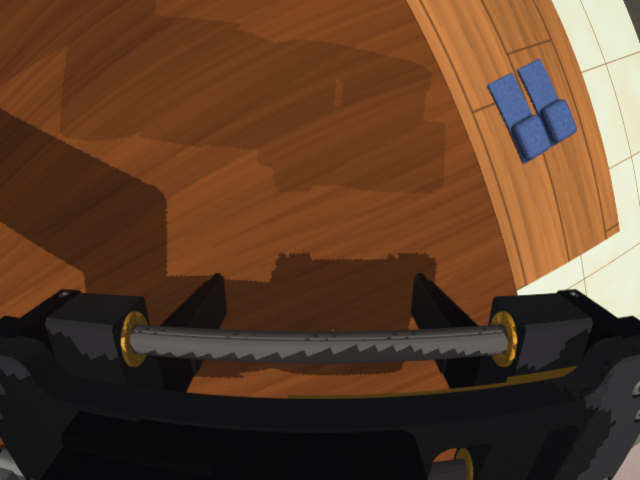

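The scene picture shows the polisher at (262,120) with its shaft tip at (280,160). The rack is at (388,268), holding yellow (374,229), blue (391,243) and green (410,258). The orange (446,300) and purple (456,256) look-alikes stand outside it. In the top view the shaft runs from (432,245) to (485,258), and the rack is at (286,298).

```bash
cat > h.py <<'E'
import numpy as np, cv2
from cell import env, vision, job
from scipy.spatial.transform import Rotation as Ro
def w(p,a): return p['R'].T@(np.array(a)-p['t'])
def ray(p,u,v,z):
    K=p['intrinsics'];d=np.array([(u-K[0,2])/K[0,0],(v-K[1,2])/K[1,1],1]);d=p['R'].T@d;o=-p['R'].T@p['t'];return o+d*(z-o[2])/d[2]
def proj(p,X):
    c=p['R']@np.array(X)+p['t'];q=p['intrinsics']@c;return q[:2]/q[2]
def T(s):
    M=np.eye(4);M[:3,:3]=Ro.from_euler('xyz',s['tcp_rot']).as_matrix();M[:3,3]=s['eef_pos'];return M
def ww(s,p,a): return (T(s)@p['tool_from_camera']@np.append(a,1))[:3]
def wproj(s,p,X):
    c=(np.linalg.inv(T(s)@p['tool_from_camera'])@np.append(X,1))[:3]
    th=np.arccos(c[2]/np.linalg.norm(c));K=p['intrinsics'];n=np.hypot(c[0],c[1])
    return np.array([K[0,2]+K[0,0]*th*c[0]/n,K[1,2]+K[0,0]*th*c[1]/n])
def wray(s,p,u,v):
    K=p['intrinsics'];x=(u-K[0,2])/K[0,0];y=(v-K[1,2])/K[1,1];r=np.hypot(x,y)
    d=np.array([np.sin(r)*x/r,np.sin(r)*y/r,np.cos(r)]) if r>0 else np.array([0,0,1.])
    M=T(s)@p['tool_from_camera'];return M[:3,3],M[:3,:3]@d
def save(n,img,box=None,k=1):
    if box: img=img[box[1]:box[3],box[0]:box[2]]
    cv2.imwrite('pics/'+n+'.png',cv2.resize(img,None,fx=k,fy=k,interpolation=cv2.INTER_CUBIC)[:,:,::-1])
E
python3 - <<'E'
from h import *
np.set_printoptions(precision=1,suppress=True)
for n in ('top','scene'):
    p=vision.read_camera(n)
    print(n,'cam pos',-p['R'].T@p['t'])
    for q in ('polisher','seat','collar','shaft_grip','shaft','rack','washer4_tab','washer6_tab','washer8_tab','washer6_bore','tray','polish_case','stretcher'):
        for r in vision.find_in(p,q)[:3]:
            if r['confidence']>.3: W=w(p,r['at']);print(q,round(r['confidence'],2),W,proj(p,W))
    if n=='top': save('topc',p['pixels'],(230,220,530,380),2.6)
    else: save('scec',p['pixels'],(200,80,480,330),2.4)
E
```

```text
top cam pos [ 391.1  136.8 1022.4]
polisher 0.89 [ 485.1 -245.5  158.5] [563.4 285.2]
polisher 0.73 [469.  237.8  65.3] [256.9 299.8]
seat 0.8 [ 484.3 -249.   155.3] [564.8 286. ]
collar 0.6 [ 536.3 -109.2  140.1] [470.2 254.2]
shaft_grip 0.61 [ 538.2 -109.   134.3] [469.1 253.7]
shaft_grip 0.41 [468.3 148.   94.9] [309.3 298.9]
shaft 0.89 [ 542.3 -109.9  142.1] [470.8 250.4]
rack 0.77 [473.2 187.2  34.2] [287.4 298.9]
washer4_tab 0.7 [465.3 234.1  60.2] [259.3 302.2]
washer4_tab 0.63 [471.8 147.   97.9] [309.8 296.6]
washer6_tab 0.43 [752.3  44.6  37.4] [366.1 147.8]
washer8_tab 0.56 [454.3 309.6  47.7] [216.3 309. ]
washer8_tab 0.49 [371.2 249.   56.7] [249.4 358.3]
washer6_bore 0.67 [477.4 188.7  66. ] [285.6 294.9]
tray 0.65 [669.  370.8   2. ] [192.2 196.1]
tray 0.46 [396.8  -3.5  30.4] [396.5 343.4]
polish_case 0.61 [395.6  -1.   31.4] [395.1 344.1]
stretcher 0.86 [752.4  43.2  39.9] [367.  147.3]
scene cam pos [877.5 600.5 608.9]
polisher 0.62 [ 518.8 -224.1  146.6] [258.4 116.4]
polisher 0.52 [497.1 207.8  26.5] [384.5 274.7]
seat 0.97 [ 523.1 -222.1  146.2] [257.1 117.4]
collar 0.69 [ 541.  -122.4  136.2] [271.4 144.4]
shaft_grip 0.82 [ 541.9 -122.8  134.7] [271. 145.]
shaft 0.89 [ 542.8 -122.8  135.7] [270.6 144.7]
rack 0.93 [499.8 207.8  27.3] [383.4 275. ]
rack 0.42 [ 545.8 -123.6  134.6] [269.1 145.4]
washer4_tab 0.59 [482.4 144.5  55.8] [371. 239.]
washer6_tab 0.75 [634.7 345.1  36.2] [368.8 366.8]
washer6_tab 0.65 [479.3 194.4  54.7] [389.4 255.2]
washer8_tab 0.8 [462.3 317.2  51.7] [445.2 298.1]
washer8_tab 0.79 [475.7 235.6  56.6] [406.3 268.1]
washer8_tab 0.77 [381.  254.3  44.7] [453.3 258.5]
washer6_bore 0.89 [482.7 192.1  57.8] [387.2 253.9]
tray 0.63 [477.2 235.   58.7] [405.5 267.3]
tray 0.55 [676.3 377.9   3.2] [357.3 410.5]
tray 0.44 [497.9 204.5  25.6] [382.9 274.1]
stretcher 0.96 [765.3  51.2  34.8] [207.6 275.7]
```

```bash
ls pics
```

```text
scec.png
scene0.png
top0.png
topc.png
wrist0.png
```

View pics/topc.png

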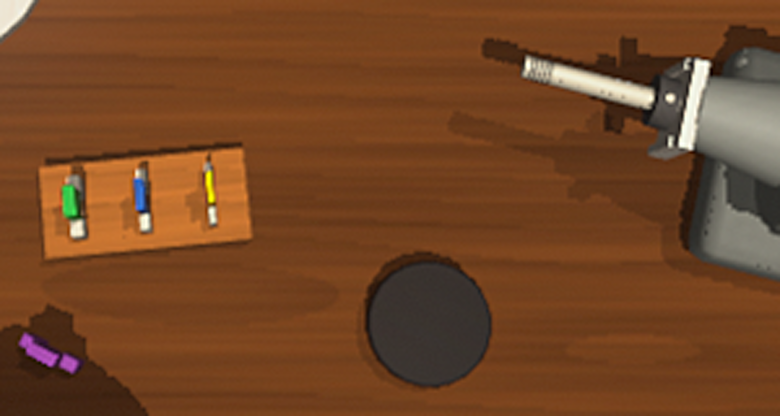

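View pics/scec.png

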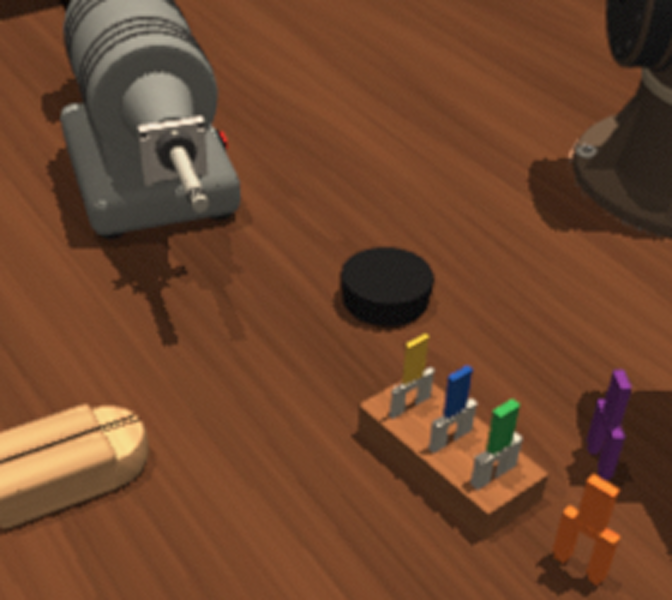

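Run:
```python
from h import *
np.set_printoptions(precision=2,suppress=True)
p=vision.read_camera('top'); print(env.state()['t'])
c=lambda x,y:(x/2.6+230,y/2.6+220)
a=ray(p,*c(650,95),133);b=ray(p,*c(524,66),133);d=b-a;print('shaft',a,b,np.linalg.norm(d),np.degrees(np.arctan2(d[0],d[1])))
for l,r in (((40,168),(243,148)),((46,259),(251,240))):
    A=ray(p,*c(*l),30);B=ray(p,*c(*r),30);e=A-B;print('rack edge',A,B,np.linalg.norm(e),np.degrees(np.arctan2(-e[0],e[1])))
```

```text
1.6
shaft [ 533.78 -126.65  133.  ] [551.82 -49.48 133.  ] 79.25189460478688 13.156624685265697
rack edge [498.74 262.53  30.  ] [512.84 123.61  30.  ] 139.62913532818735 5.798599273508722
rack edge [437.06 256.85  30.  ] [450.2  118.21  30.  ] 139.25834731249336 5.414777412791289
```

```bash
python3 -m pendant '[[-40,44,0,9],[-79,88,0,18],[-118,132,0,27],[-158,176,0,36],[-197,220,0,45],[-237,264,0,54],[-276,308,0,63],[-316,352,0,72]]' 0
python3 - <<'E'
from h import *
s=env.state();d=np.array([543,-88,190])-s['eef_pos'];print(T(s)[:3,:3].T@d,np.degrees(s['tcp_rot'][2]+np.radians(13.2)))
E
```

```text
t: 2.6
eef_pos: [450.5, 128.4, 214.9]
tcp_rot: [-3.141, -0.001, -0.13]
ft_force: [0.8, 0.9, -0.1]
opening: 1.0
[119.68549369 202.59931812  24.95247523] 5.765871243826806
```

```bash
python3 -m pendant '[[30,50,5,2],[60,101,10,4],[90,152,20,5.8],[119.7,202.6,25,5.8],[119.7,202.6,25,5.8],[119.7,202.6,25,5.8]]' 0
python3 - <<'E'
from h import *
np.set_printoptions(precision=1,suppress=True)
s=env.state();p=vision.read_camera('wrist');save('w1',p['pixels']);save('w1c',p['pixels'],(200,200,440,420),3)
print(s['eef_pos'],s['tcp_rot'],s['ft_force'])
for q in ('seat','collar','shaft_grip','shaft'):
    for r in vision.find_in(p,q)[:2]:
        W=ww(s,p,r['at']);print(q,round(r['confidence'],2),W,wproj(s,p,W))
for n,X in dict(tip=(551.8,-49.5,130),grip=(542.7,-88.4,130),collar=(530.2,-142,130)).items(): print(n,wproj(s,p,X))
E
```

```text
t: 3.35
eef_pos: [542.7, -87.8, 189.8]
tcp_rot: [-3.141, -0.0, -0.232]
ft_force: [-0.6, 0.6, -0.4]
opening: 0.994
[542.7 -87.8 189.8] [-3.1 -0.  -0.2] [-0.6  0.6 -0.4]
seat 0.94 [ 537.7 -159.2  133.8] [335.1 355.8]
seat 0.47 [399.3  -2.8  30. ] [150.3 175.6]
collar 0.84 [539.7 -98.  136.8] [317.8 279.2]
shaft_grip 0.68 [539.  -95.2 134. ] [315.8 273.9]
shaft 0.57 [540.8 -97.8 133.7] [319.4 276.7]
tip [318.7 199.6]
grip [318.9 260.9]
collar [319.2 335.2]
```

View pics/w1.png

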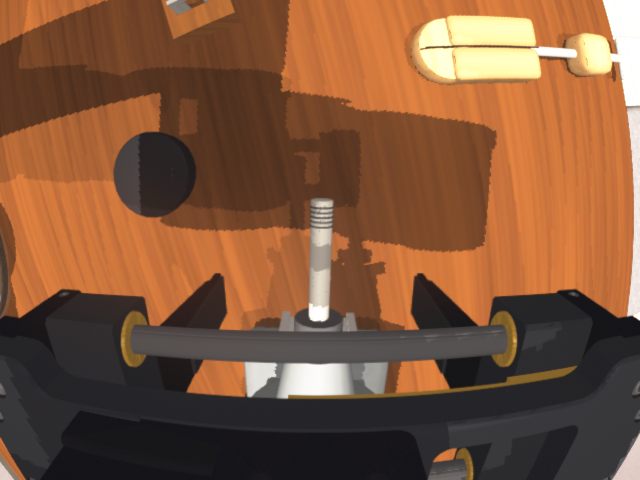

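View pics/w1c.png

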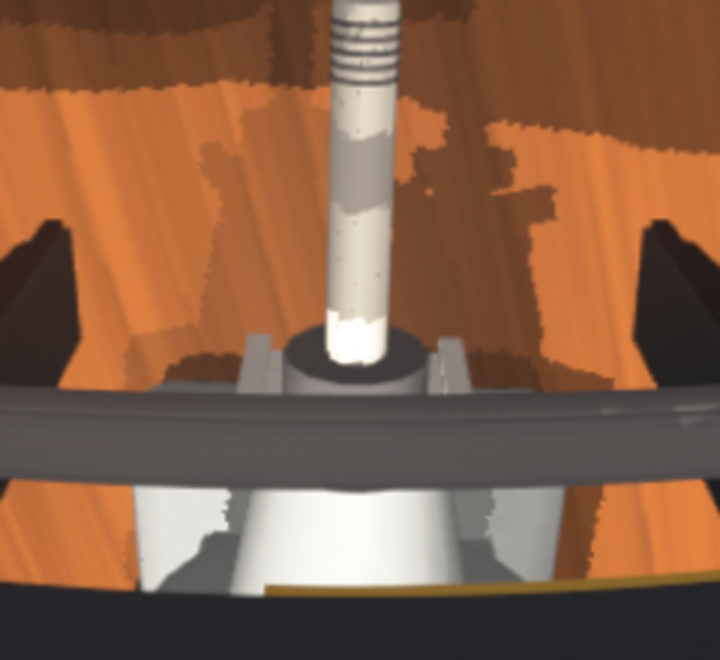

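Run:
```python
from h import *
np.set_printoptions(precision=2,suppress=True)
s=env.state();p=vision.read_camera('wrist')
m=vision.regions_of(p,'shaft');print([(r['confidence'],r['pixels'].sum()) for r in m])
M=m[0]['pixels'];P=[]
for v in range(205,300,3):
    u=np.flatnonzero(M[v])
    if len(u)<5: continue
    o,d=wray(s,p,u.mean(),v);P.append(o+d*(130-o[2])/d[2])
    if v%15==0: print(v,u.min(),u.max(),P[-1])
P=np.array(P);c=np.polyfit(P[:,1],P[:,0],1);print('wrist angle',np.degrees(np.arctan(c[0])),'x at -88:',np.polyval(c,-88), np.std(P[:,0]-np.polyval(c,P[:,1])))
for v in range(192,206): print(v,M[v].sum(),end=';')
p=vision.read_camera('top');m=vision.regions_of(p,'shaft');M=m[0]['pixels'];P=[];print(m[0]['confidence'],M.sum())
for u in range(434,480,2):
    v=np.flatnonzero(M[:,u])
    if len(v)<3: continue
    P.append(ray(p,u,v.mean(),130))
P=np.array(P);c=np.polyfit(P[:,1],P[:,0],1);print('top angle',np.degrees(np.arctan(c[0])),np.polyval(c,-88),np.std(P[:,0]-np.polyval(c,P[:,1])))
```

```text
[]Traceback (most recent call last):
  File "<stdin>", line 5, in <module>
IndexError: list index out of range
```

Run:
```python
from h import *
np.set_printoptions(precision=2,suppress=True)
s=env.state();p=vision.read_camera('wrist')
def fit(P,n):
    P=np.array(P);c=np.polyfit(P[:,1],P[:,0],1);r=P[:,0]-np.polyval(c,P[:,1]);k=abs(r)<2*r.std();c=np.polyfit(P[k,1],P[k,0],1);print(n,len(P),'angle',np.degrees(np.arctan(c[0])),'x at -88',np.polyval(c,-88),r.std())
S=cv2.cvtColor(p['pixels'],cv2.COLOR_RGB2HSV)[:,:,1]
P=[]
for v in range(203,305,2):
    u=295+np.flatnonzero(S[v,295:345]<85)
    if v%12==0 or v==203: print(v,u.min(),u.max(),len(u))
    if len(u)<12: continue
    o,d=wray(s,p,u.mean(),v);P.append(o+d*(130-o[2])/d[2])
fit(P,'wrist')
p=vision.read_camera('top')
S=cv2.cvtColor(p['pixels'],cv2.COLOR_RGB2HSV)[:,:,1]
P=[]
for u in range(434,478,2):
    v=230+np.flatnonzero(S[230:275,u]<85)
    if len(v)<4: continue
    P.append(ray(p,u,v.mean(),130))
fit(P,'top')
```

```text
203 311 332 22
wrist 51 angle 14.7373750598437 x at -88 543.5388108499769 0.136652070939087
top 13 angle 41.72987144182725 x at -88 525.3517361378522 9.289009891837852
```

```bash
python3 -m pendant '[[0.8,0,40,1.3],[0.8,0,79,1.3],[0.8,0,79,1.3]]' 0; python3 -m pendant '[[0,0,0,0],[0,0,0,0],[0,0,0,0],[0,0,0,0],[0,0,0,0],[0,0,0,0]]' 1
```

```text
t: 4.18
eef_pos: [542.7, -87.3, 109.3]
tcp_rot: [-3.141, 0.004, -0.253]
ft_force: [-0.0, -0.2, 0.8]
opening: 0.999
t: 4.92
eef_pos: [542.8, -87.4, 109.3]
tcp_rot: [-3.141, 0.004, -0.253]
ft_force: [-0.4, -0.3, 0.5]
opening: 0.422
```

Run:
```python
from h import *
s=env.state();p=vision.read_camera('wrist');save('w2',p['pixels']);print(s['eef_pos'],s['ft_force'],s['opening'])
```

```text
[542.75169753 -87.35415535 109.33890341] [-0.44305558 -0.27551226  0.47367689] 0.42179089348826876
```

View pics/w2.png

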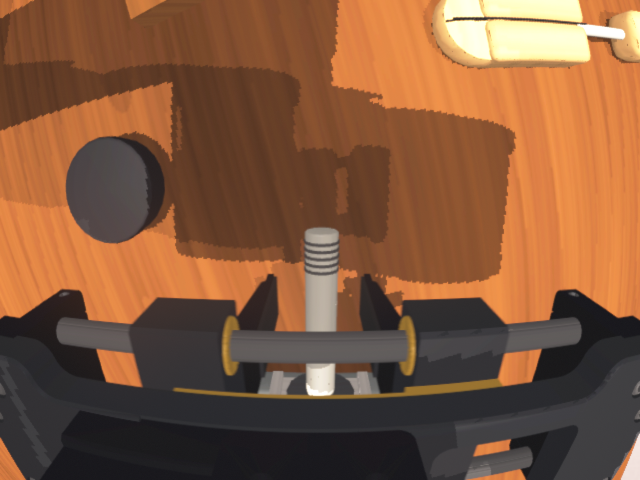

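The shaft lies centred between the closing fingers (tip at (322,233)), so I keep closing.

```bash
python3 -m pendant '[[0,0,0,0],[0,0,0,0],[0,0,0,0],[0,0,0,0],[0,0,0,0]]' 1
```

```text
t: 5.6
eef_pos: [543.7, -87.6, 109.3]
tcp_rot: [-3.141, 0.002, -0.253]
ft_force: [4.9, -1.2, -3.0]
opening: 0.141
```

```bash
python3 -m pendant '[[0,0.5,0,0],[0,1,0,0]]'; python3 -m pendant '[[0,0.5,0,0],[0,1,0,0]]'
```

```text
t: 5.85
eef_pos: [543.5, -88.5, 109.3]
tcp_rot: [-3.141, 0.001, -0.253]
ft_force: [2.0, 1.2, 0.1]
opening: 0.143
t: 6.1
eef_pos: [543.2, -89.4, 109.3]
tcp_rot: [-3.141, 0.001, -0.253]
ft_force: [3.0, 1.2, -1.4]
opening: 0.139
```

```bash
python3 -m pendant '[[0,0.5,0,0],[0,1,0,0]]'; python3 -m pendant '[[0,0.5,0,0],[0,0.5,0,0]]'
```

```text
t: 6.35
eef_pos: [543.0, -90.4, 109.3]
tcp_rot: [-3.141, 0.001, -0.253]
ft_force: [3.3, 1.6, 0.1]
opening: 0.138
t: 6.6
eef_pos: [542.9, -90.6, 109.3]
tcp_rot: [-3.14, 0.001, -0.253]
ft_force: [2.2, 3.6, -1.0]
opening: 0.138
```

```bash
python3 -m pendant '[[0,0.6,0,0],[0,0.6,0,0]]'; python3 -m pendant '[[0,0.8,0,0],[0,0.8,0,0]]'
```

```text
t: 6.85
eef_pos: [542.9, -90.6, 109.3]
tcp_rot: [-3.139, 0.001, -0.253]
ft_force: [3.3, 5.9, -1.4]
opening: 0.14
t: 7.1
eef_pos: [542.9, -90.6, 109.3]
tcp_rot: [-3.138, 0.001, -0.254]
ft_force: [3.8, 7.9, -1.9]
opening: 0.139
```

In-stop: TCP at y=-90.6, with about 7 N. Now I draw the shaft out.

```bash
python3 -m pendant '[[0,-1,0,0],[0,-2,0,0],[0,-3,0,0],[0,-4,0,0],[0,-4,0,0]]'; python3 -m pendant '[[0,-0.5,0,0],[0,-1,0,0]]';  python3 -m pendant '[[0,-0.5,0,0],[0,-1,0,0]]'
```

```text
t: 7.72
eef_pos: [543.9, -86.7, 109.3]
tcp_rot: [-3.138, 0.001, -0.254]
ft_force: [1.8, -2.2, -1.7]
opening: 0.14
t: 7.98
eef_pos: [544.2, -85.8, 109.3]
tcp_rot: [-3.138, 0.001, -0.254]
ft_force: [1.7, -2.5, -1.6]
opening: 0.136
t: 8.22
eef_pos: [544.5, -84.8, 109.3]
tcp_rot: [-3.138, 0.001, -0.254]
ft_force: [0.1, -3.3, -1.4]
opening: 0.142
```

```bash
python3 -m pendant '[[0,-0.5,0,0],[0,-0.8,0,0]]';  python3 -m pendant '[[0,-0.4,0,0],[0,-0.8,0,0]]'
```

```text
t: 8.48
eef_pos: [544.7, -84.0, 109.3]
tcp_rot: [-3.138, 0.001, -0.254]
ft_force: [1.4, -2.7, -1.8]
opening: 0.137
t: 8.72
eef_pos: [544.9, -83.2, 109.3]
tcp_rot: [-3.138, 0.001, -0.254]
ft_force: [0.0, -4.6, -1.5]
opening: 0.135
```

```bash
python3 -m pendant '[[0,-0.5,0,0],[0,-0.6,0,0]]';  python3 -m pendant '[[0,-0.6,0,0],[0,-0.6,0,0]]'
```

```text
t: 8.98
eef_pos: [544.9, -83.1, 109.3]
tcp_rot: [-3.139, 0.001, -0.253]
ft_force: [-0.4, -8.1, -2.2]
opening: 0.137
t: 9.22
eef_pos: [544.9, -83.1, 109.3]
tcp_rot: [-3.14, 0.001, -0.253]
ft_force: [-0.6, -7.6, -1.2]
opening: 0.139
```

The float is about 7.7 mm: 3.1 mm to the in-stop, then 7.76 mm back out, both stops at about 7–8 N. So the 6 mm blue washer is right; the 8 mm one would not go in. I release and look down on the gap.

```bash
python3 -m pendant '[[0,0,0,0],[0,0,0,0],[0,0,0,0]]' 0; python3 -m pendant '[[0,0,-60,0],[0,0,-110,0],[0,30,-120,0],[0,80,-120,0],[0,120,-120,0],[0,120,-120,0],[0,120,-120,0]]' 0;python3 - <<'E'
from h import *
np.set_printoptions(precision=1,suppress=True)
s=env.state();p=vision.read_camera('wrist');save('w3',p['pixels']);save('w3c',p['pixels'],(240,140,400,300),4.5)
print(s['eef_pos'],s['tcp_rot'],s['ft_force'])
for n,X in dict(seat=(526.9,-144.4,130),st=(526.9,-144.4,148)).items(): print(n,wproj(s,p,X))
E
```

```text
t: 9.6
eef_pos: [544.8, -82.9, 109.3]
tcp_rot: [-3.14, 0.002, -0.253]
ft_force: [0.1, 0.5, -0.1]
opening: 0.401
t: 10.48
eef_pos: [514.9, -198.9, 229.1]
tcp_rot: [-3.14, 0.002, -0.253]
ft_force: [0.2, -0.4, -0.1]
opening: 0.997
[ 514.9 -198.9  229.1] [-3.1  0.  -0.3] [ 0.2 -0.4 -0.1]
seat [316.  168.9]
st [315.7 170.8]
```

View pics/w3.png

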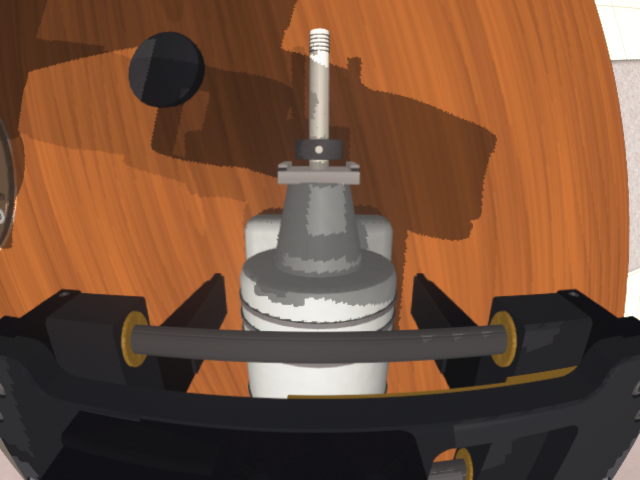

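View pics/w3c.png

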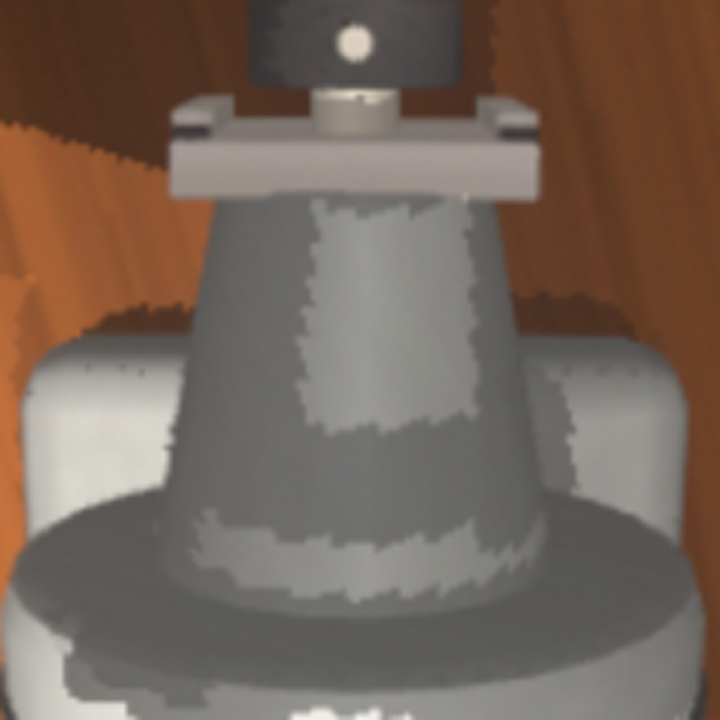

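The cap's front-face top edge at v≈171 and collar edge at v≈159 give a gap of about 7.9 mm, which agrees with the float felt. The seat comes out near (528.8, -144.9). Next I go to the rack for a close look.

```bash
python3 -m pendant '[[-20,-54,0,-4],[-40,-108,0,-8],[-60,-162,5,-12],[-80,-216,15,-16],[-101,-270,28,-20],[-123,-328,39,-20],[-123,-328,39,-20],[-123,-328,39,-20]]' 0;python3 - <<'E'
from h import *
np.set_printoptions(precision=1,suppress=True)
s=env.state();p=vision.read_camera('wrist');save('w4',p['pixels']);save('w4c',p['pixels'],(220,120,420,300),4)
print(s['eef_pos'],s['tcp_rot'],s['ft_force'])
for q in ('washer6','washer6_tab','rack'):
    for r in vision.find_in(p,q)[:3]:
        W=ww(s,p,r['at']);print(q,round(r['confidence'],2),W,wproj(s,p,W))
c,sn=np.cos(.098),np.sin(.098)
f=lambda x,y,z:np.array([474.7+c*x-sn*y,190.3+sn*x+c*y,z])
for n,X in dict(c1=f(31,70,30),c2=f(31,-70,30),c3=f(-31,-70,30),c4=f(-31,70,30),tabL=f(-10,0,97),tabR=f(10,0,97)).items(): print(n,wproj(s,p,X))
E
```

```text
t: 11.52
eef_pos: [477.6, 150.6, 191.0]
tcp_rot: [-3.139, 0.001, 0.099]
ft_force: [-0.7, 0.3, 0.7]
opening: 0.997
[477.6 150.6 191. ] [-3.1  0.   0.1] [-0.7  0.3  0.7]
washer6 0.87 [477.8 190.   64.2] [323.6 187. ]
washer6 0.87 [379.4 249.7  47.6] [214.5 106.5]
washer6 0.8 [474.5 237.   97. ] [326.2 126.2]
washer6_tab 0.55 [478.2 193.1  65.2] [324.5 183.4]
washer6_tab 0.51 [473.3 229.9  95.3] [323.5 136.1]
rack 0.59 [476.8 199.3  31.5] [323.1 172.1]
c1 [355.1 103.5]
c2 [353. 257.]
c3 [286.5 257. ]
c4 [284.2 103.5]
tabL [305.9 191.7]
tabR [334.  191.7]
```

View pics/w4.png

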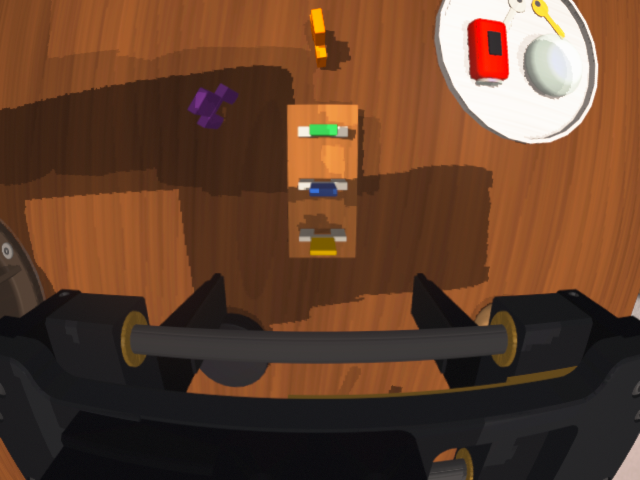

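View pics/w4c.png

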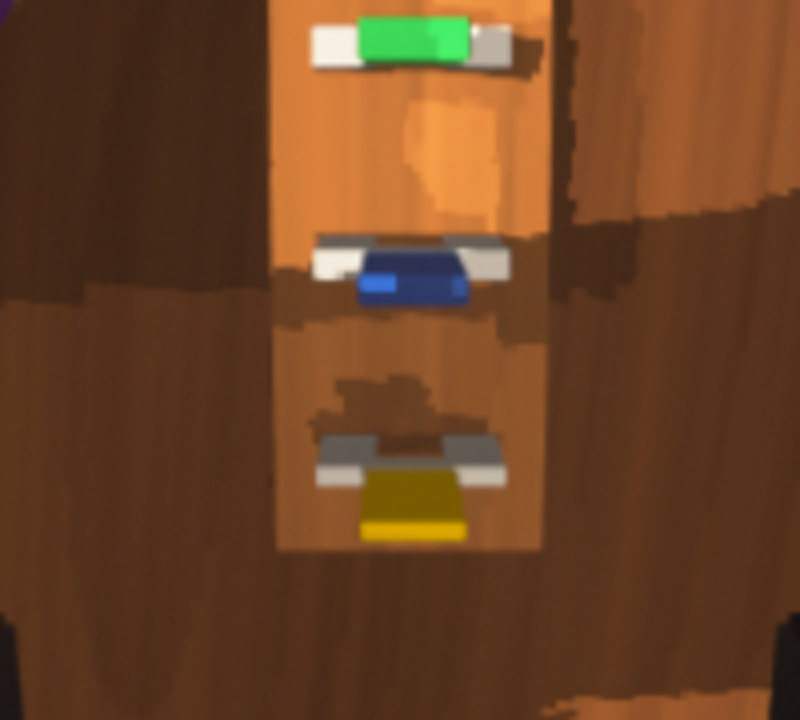

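Blue tab top is centred at pixel (323,192) between green (323,130) and yellow (323,252). The purple (213,105) and orange (318,38) parts stand outside the rack, so the choice is right.

Run:
```python
from h import *
np.set_printoptions(precision=2,suppress=True)
s=env.state();p=vision.read_camera('wrist')
o,d=wray(s,p,323,192.2);W=o+d*(97-o[2])/d[2];print(W)
o,d=wray(s,p,323,240+0*1.);
D=W.copy();D[2]=67;print(T(s)[:3,:3].T@(D-s['eef_pos']),s['eef_pos'])
```

```text
[477.68 188.54  97.  ]
[  3.32 -39.15 124.3 ] [478.17 148.96 191.2 ]
```

Run:
```python
from h import *
np.set_printoptions(precision=2,suppress=True)
s=env.state();p=vision.read_camera('wrist');print(s['eef_pos'],s['tcp_rot'],s['qvel'])
img=p['pixels'].astype(int)
m=(img[:,:,2]>img[:,:,0]*1.6)&(img[:,:,2]>60);m[:150]=0;m[240:]=0;m[:,:290]=0;m[:,350:]=0
v,u=np.nonzero(m);print(u.min(),u.max(),v.min(),v.max())
save('w5c',p['pixels'],(290,150,360,220),8)
uc=(u.min()+u.max())/2;
for vc in (v.max()-3.,):
    o,d=wray(s,p,uc,vc);W=o+d*(97-o[2])/d[2];print(uc,vc,W)
    D=W.copy();D[2]=67;print(T(s)[:3,:3].T@(D-s['eef_pos']))
```

```text
[478.14 148.96 191.18] [-3.14  0.    0.09] [ 0.  0.  0.  0. -0.  0.]
309 335 181 193
322.0 190.0 [476.79 190.06  97.  ]
[  2.61 -40.74 124.28]
```

View pics/w5c.png

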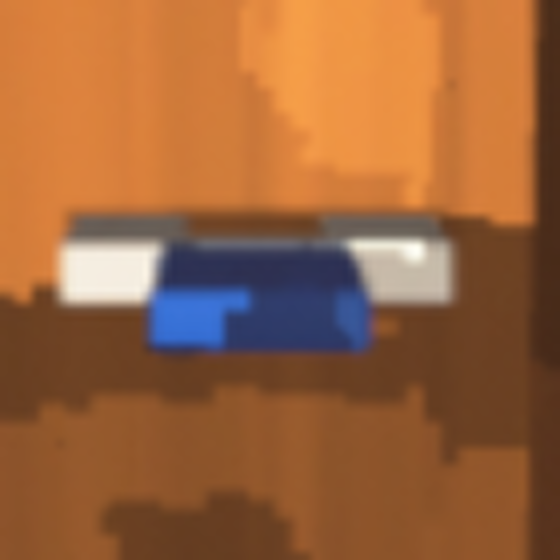

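```bash
python3 -m pendant '[[2.6,-41,20,0],[2.6,-41,70,0],[2.6,-41,110,0],[2.6,-41,124,0],[2.6,-41,124,0],[2.6,-41,124,0]]' 0; python3 -m pendant '[[0,0,0,0],[0,0,0,0],[0,0,0,0],[0,0,0,0],[0,0,0,0],[0,0,0,0]]' 0.7
```

```text
t: 12.58
eef_pos: [477.5, 190.4, 68.6]
tcp_rot: [-3.139, -0.001, 0.094]
ft_force: [0.1, 0.1, 0.5]
opening: 0.997
t: 13.32
eef_pos: [477.5, 190.4, 68.5]
tcp_rot: [-3.139, -0.001, 0.095]
ft_force: [-0.1, 0.6, 0.6]
opening: 0.428
```

Run:
```python
from h import *
s=env.state();p=vision.read_camera('wrist');save('w6',p['pixels'])
print(s['eef_pos'],s['tcp_rot'],s['ft_force'],s['opening'])
save('w6c',p['pixels'],(220,200,420,360),4)
```

```text
[477.48672227 190.37575506  68.49452638] [-3.13886553e+00 -1.29504714e-03  9.45416167e-02] [-0.11111761  0.61643154  0.6389612 ] 0.4275635232309479
```

View pics/w6c.png

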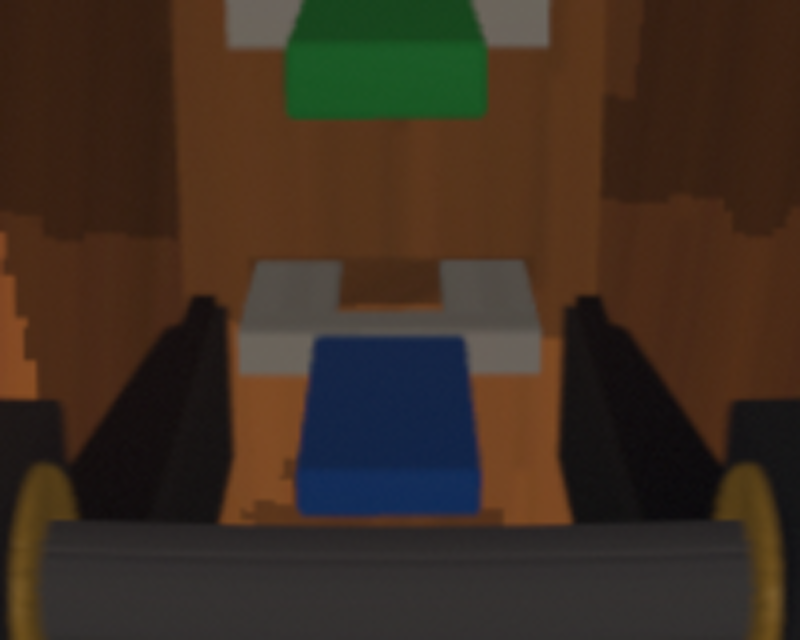

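The blue tab sits between the fingers, about 0.8 mm left of centre. I'll correct by -0.8 and close.

```bash
python3 -m pendant '[[-0.8,0,0,0],[-0.8,0,0,0],[-0.8,0,0,0],[-0.8,0,0,0],[-0.8,0,0,0],[-0.8,0,0,0]]' 1;  python3 -m pendant '[[0,0,-10,0],[0,0,-30,0],[0,0,-60,0],[0,0,-110,0],[0,0,-150,0],[0,0,-150,0],[0,0,-150,0]]' 1
python3 - <<'E'
from h import *
s=env.state();p=vision.read_camera('wrist');
print(s['eef_pos'],s['tcp_rot'],s['ft_force'],s['opening'])
save('w7c',p['pixels'],(220,200,420,360),4)
M=T(s)
for n,X in dict(ftL=(-20,0,0),ftR=(20,0,0)).items(): pass
# expected: tab point 8 below.. grasp = tabpt+8 -> tab top at tool z=-18.8-11=-29.8, feet at tool z = -18.8+8+70=59.2
for q in ((-10,-3,-29.8),(10,3,-29.8),(-20,-3,10.2),(20,-3,10.2),(-20,-3,59.2),(20,-3,59.2),(20,3,59.2)):
    print(q,wproj(s,p,(M@np.append(q,1))[:3]))
E
```

```text
t: 14.12
eef_pos: [476.7, 190.3, 68.5]
tcp_rot: [-3.139, -0.001, 0.094]
ft_force: [0.1, 0.7, -0.7]
opening: 0.205
t: 15.0
eef_pos: [476.1, 189.8, 218.3]
tcp_rot: [-3.139, -0.001, 0.095]
ft_force: [-0.8, 0.2, -1.2]
opening: 0.206
[476.09940031 189.76673081 218.27547667] [-3.13890764e+00 -9.19198444e-04  9.45164389e-02] [-0.76536436  0.24874938 -1.24520065] 0.20603968996654426
(-10, -3, -29.8) [294.39060033 320.13143119]
(10, 3, -29.8) [341.89647074 332.4904899 ]
(-20, -3, 10.2) [279.84087166 284.35343058]
(20, -3, 10.2) [356.90621315 284.25665537]
(-20, -3, 59.2) [287.34967185 255.8142982 ]
(20, -3, 59.2) [349.48149747 255.73119668]
(20, 3, 59.2) [349.26588797 264.54431867]
```

View pics/w7c.png

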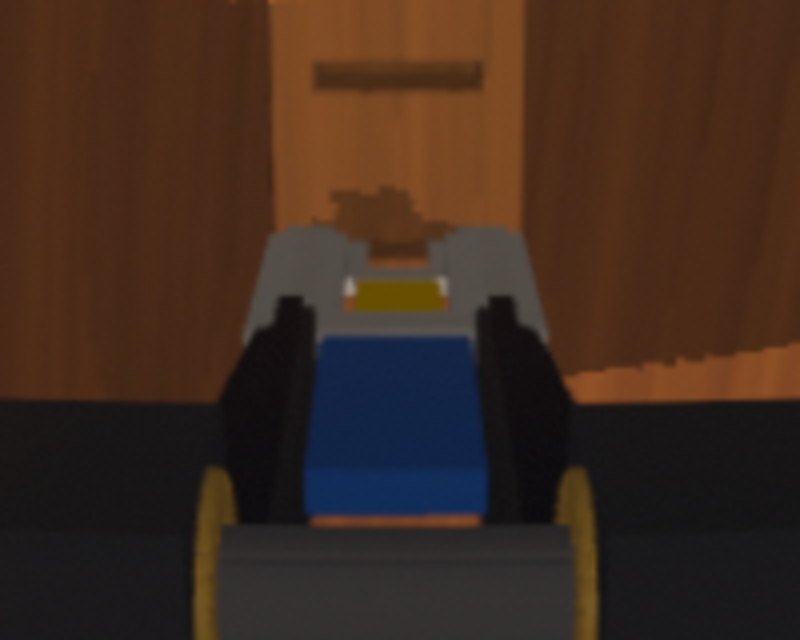

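Run:
```python
from h import *
s=env.state();print(T(s)[:3,:3].T@(np.array([529.8,-141.1,225])-s['eef_pos']),np.degrees(s['tcp_rot'][2]+.2545))
```

```text
[ 22.33364965 334.39538553  -8.08207702] 19.99549446352469
```

```bash
python3 -m pendant '[[3,35,-8,3],[6,85,-8,6],[10,140,-8,10],[14,195,-8,14],[18,250,-8,18],[20,300,-8,20],[22.3,334.4,-8,20],[22.3,334.4,-8,20]]' 1; python3 -m pendant '[[0,0,0,0],[0,0,0,0]]' 1
python3 - <<'E'
from h import *
s=env.state();p=vision.read_camera('wrist');
print(s['eef_pos'],s['tcp_rot'],s['ft_force'],s['opening'])
print(T(s)[:3,:3].T@(np.array([529.8,-141.1,225])-s['eef_pos']),np.degrees(s['tcp_rot'][2]+.2545))
save('w8c',p['pixels'],(220,180,420,330),4)
S=np.array([528.8,-144.9,0]);u=np.array([.252,.968,0]);x=np.array([.968,-.252,0])
for n,X in dict(seat_top=S+[0,0,148],capL=S-28*x+[0,0,148],capR=S+28*x+[0,0,148],collTop=S+7.76*u+[0,0,147],collout=S+21.76*u+[0,0,147],shaft=S+60*u+[0,0,130]).items(): print(n,wproj(s,p,X), (wproj(s,p,X)-[220,180])*4)
q=p['pixels']
p=vision.read_camera('scene');save('s8c',p['pixels'],(200,60,340,190),5)
E
```

```text
t: 16.05
eef_pos: [529.5, -143.0, 223.3]
tcp_rot: [-3.139, 0.003, -0.258]
ft_force: [-0.3, 0.3, -0.8]
opening: 0.203
t: 16.3
eef_pos: [529.3, -142.0, 222.9]
tcp_rot: [-3.139, 0.004, -0.257]
ft_force: [-0.4, -0.7, -0.1]
opening: 0.205
[ 529.25362798 -142.04395994  222.8947276 ] [-3.13885891  0.00448794 -0.25654574] [-0.38873067 -0.66843015 -0.14113951] 0.20505104600715238
[ 0.27951805 -1.05745796 -2.10366512] -0.11721234579151645
seat_top [319.57180084 257.35461383] [398.28720335 309.41845532]
capL [279.00392713 257.36965363] [236.01570851 309.47861452]
capR [360.16066521 257.21399496] [560.64266084 308.85597983]
collTop [319.54540608 246.10108557] [398.18162431 264.4043423 ]
collout [319.4904916  226.14042218] [397.96196641 184.56168871]
shaft [319.37870866 167.6397555 ] [397.51483462 -49.44097802]
```

View pics/w8c.png

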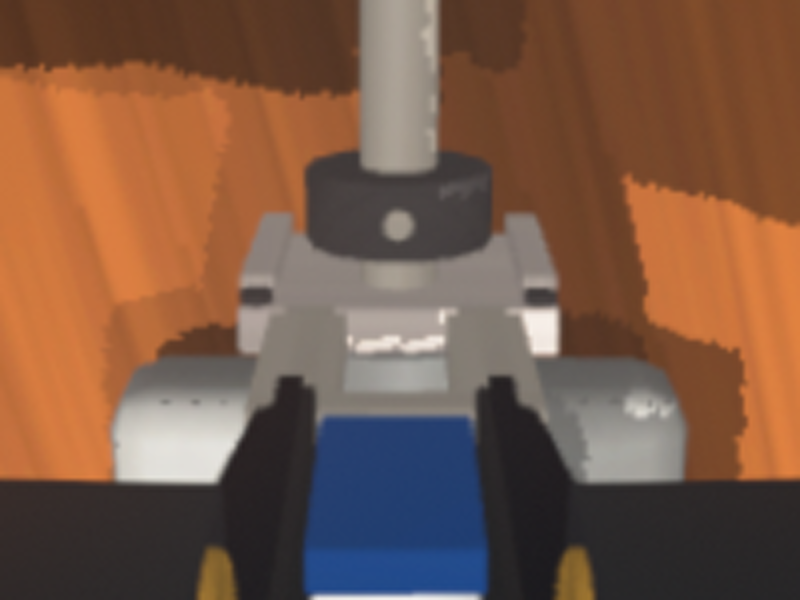

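View pics/s8c.png

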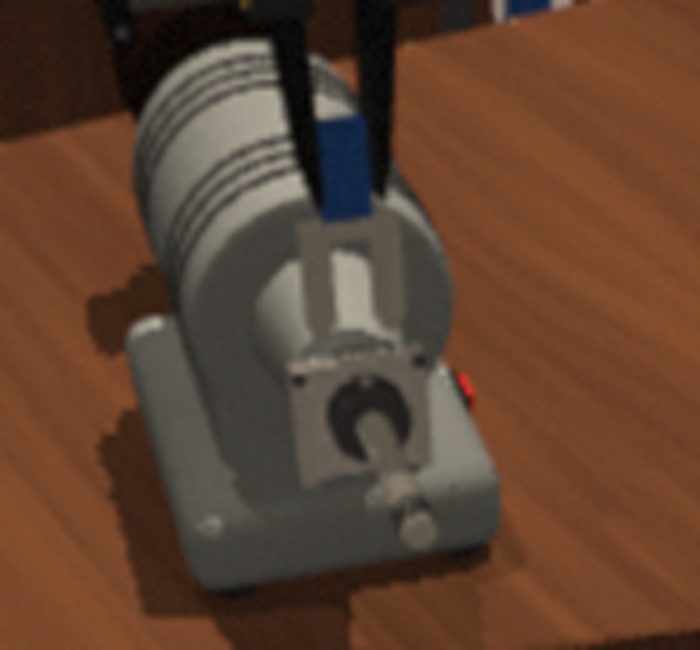

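Run:
```python
from h import *
np.set_printoptions(precision=1,suppress=True)
s=env.state();p=vision.read_camera('wrist');print(s['eef_pos'],np.abs(s['qvel']).max())
save('w9c',p['pixels'],(270,210,370,285),8)
g=p['pixels'].mean(2)
for u0 in (300,312,320,328,338): print(u0,g[225:275,u0-1:u0+2].mean(1).round(0).astype(int).tolist())
S=np.array([528.8,-144.9,0]);u=np.array([.252,.968,0]);x=np.array([.968,-.252,0])
for n,X in dict(seat_top=S+[0,0,148],seatbot=S+[0,0,96],collTop=S+7.76*u+[0,0,147],collout=S+21.76*u+[0,0,147],ribTop=S+4*u+[0,0,148],capR=S+28*x+[0,0,148],capL=S-28*x+[0,0,148]).items(): print(n,wproj(s,p,X))
M=T(s)
for q in ((-20,-2.2,60.5),(-20,2.2,60.5),(-20,-3,54.5),(-10,-3,-28.3),(-10,3,-28.3)): print(q,wproj(s,p,(M@np.append(q,1))[:3]))
```

```text
[ 529.4 -142.1  223.3] 0.00492691335472701
300 [64, 63, 64, 64, 64, 65, 65, 66, 66, 66, 65, 65, 65, 65, 65, 65, 69, 95, 123, 133, 134, 134, 132, 133, 133, 132, 132, 133, 132, 130, 132, 130, 125, 122, 122, 123, 122, 122, 122, 122, 122, 122, 122, 122, 122, 123, 122, 122, 123, 122]
312 [64, 67, 69, 68, 69, 70, 70, 70, 69, 69, 69, 68, 68, 68, 68, 68, 69, 69, 69, 81, 122, 141, 143, 143, 143, 142, 139, 133, 132, 130, 133, 144, 158, 166, 168, 167, 166, 164, 164, 180, 217, 221, 179, 129, 132, 151, 153, 154, 154, 153]
320 [63, 67, 69, 69, 70, 70, 73, 97, 132, 147, 148, 148, 148, 140, 112, 75, 69, 69, 69, 78, 129, 152, 154, 154, 154, 154, 151, 139, 133, 131, 132, 144, 157, 165, 167, 168, 166, 166, 169, 187, 203, 204, 171, 129, 132, 157, 167, 168, 168, 169]
328 [64, 68, 69, 69, 68, 68, 69, 69, 69, 68, 68, 68, 67, 67, 67, 67, 67, 67, 69, 86, 115, 129, 129, 129, 130, 131, 132, 133, 133, 131, 132, 143, 173, 183, 176, 174, 171, 167, 180, 224, 225, 194, 151, 125, 140, 157, 159, 159, 159, 159]
338 [76, 75, 71, 67, 64, 64, 63, 64, 64, 64, 64, 63, 63, 63, 63, 63, 68, 93, 125, 134, 135, 134, 134, 134, 132, 132, 133, 134, 133, 131, 131, 126, 123, 123, 124, 124, 124, 123, 124, 124, 124, 124, 124, 124, 124, 125, 125, 124, 125, 124]
seat_top [319.2 257.2]
seatbot [319.4 238. ]
collTop [319.2 245.9]
collout [319.2 226. ]
ribTop [319.2 251.6]
capR [359.8 257. ]
capL [278.7 257.2]
(-20, -2.2, 60.5) [287.8 256.4]
(-20, 2.2, 60.5) [288.  262.8]
(-20, -3, 54.5) [287.  258.1]
(-10, -3, -28.3) [295.  318.6]
(-10, 3, -28.3) [295.4 330.9]
```

View pics/w9c.png

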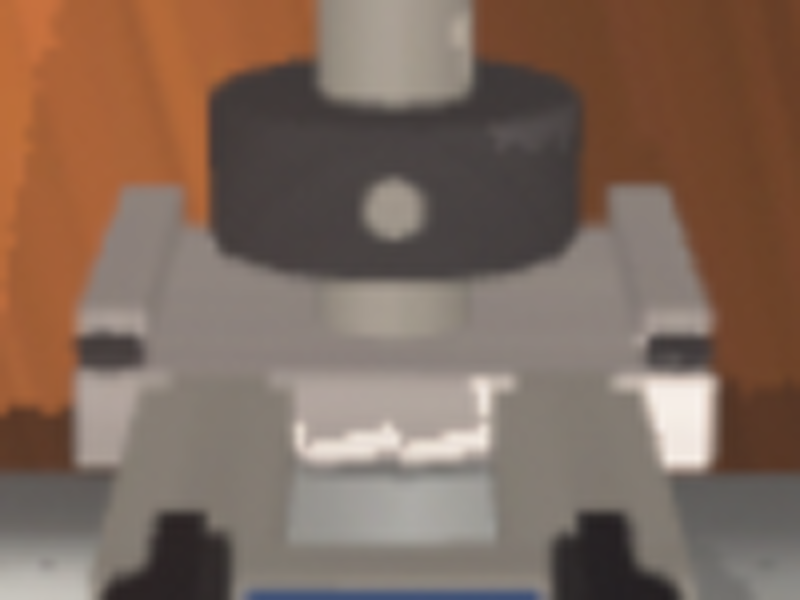

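```bash
python3 -m pendant '[[0.1,-2,0,0],[0.1,-2,6,0],[0.1,-2,11,0],[0.1,-2,11,0],[0.1,-2,11,0]]' 1
python3 - <<'E'
from h import *
np.set_printoptions(precision=1,suppress=True)
s=env.state();p=vision.read_camera('wrist');print(s['eef_pos'],s['tcp_rot'],np.abs(s['qvel']).max())
print('err',T(s)[:3,:3].T@(np.array([529.95,-140.3,212])-s['eef_pos']))
save('w10c',p['pixels'],(270,210,370,285),8)
S=np.array([528.8,-144.9,0]);u=np.array([.252,.968,0]);S=S+.5*u
for n,X in dict(seat_top=S+[0,0,148],collTop=S+8*u+[0,0,147]).items(): print(n,(wproj(s,p,X)-[270,210])*8)
M=T(s)
for q in ((-20,-2.2,60.5),(-20,2.2,60.5),(-20,-3,54.5)): print(q,(wproj(s,p,(M@np.append(q,1))[:3])-[270,210])*8)
E
```

```text
t: 17.08
eef_pos: [530.1, -140.3, 212.3]
tcp_rot: [-3.139, 0.004, -0.257]
ft_force: [-0.1, -0.4, -0.1]
opening: 0.209
[ 530.1 -140.3  212.3] [-3.1  0.  -0.3] 0.0025702252716140453
err [-0.1 -0.   0.3]
seat_top [391.2 433.2]
collTop [390.9 337.1]
(-20, -2.2, 60.5) [142.4 371.3]
(-20, 2.2, 60.5) [143.8 422.8]
(-20, -3, 54.5) [136.1 384.8]
```

View pics/w10c.png

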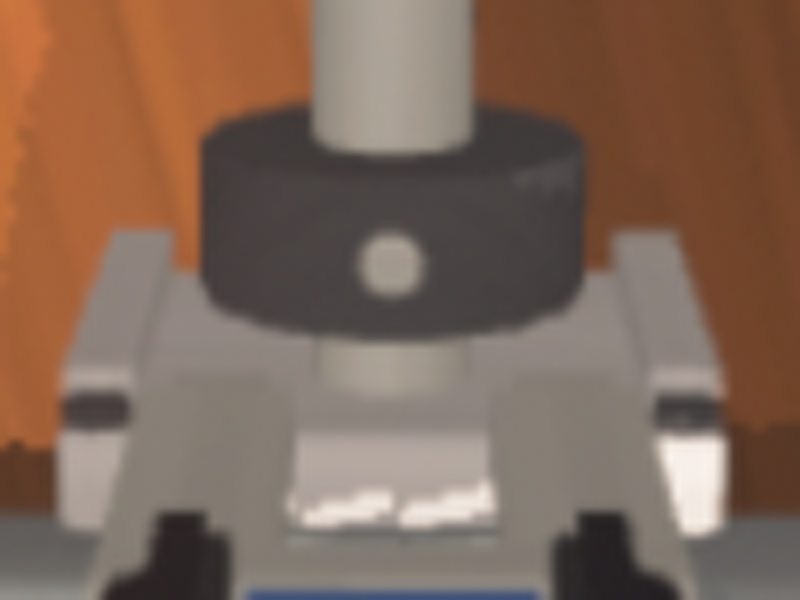

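The legs straddle the shaft centrally and their feet project into the gap (collar edge y≈338, cap edge y≈430 in the crop). I descend gently.

```bash
python3 -m pendant '[[0,0,2,0],[0,0,4,0],[0,0,6,0],[0,0,6,0]]' 1;python3 -m pendant '[[0,0,2,0],[0,0,4,0],[0,0,4,0]]' 1
```

```text
t: 17.62
eef_pos: [530.0, -140.3, 206.2]
tcp_rot: [-3.139, 0.004, -0.257]
ft_force: [0.3, 0.4, -1.4]
opening: 0.204
t: 18.0
eef_pos: [530.0, -140.3, 202.1]
tcp_rot: [-3.139, 0.004, -0.257]
ft_force: [0.2, 0.3, 0.0]
opening: 0.204
```

```bash
python3 -m pendant '[[0,0,2,0],[0,0,4,0],[0,0,4,0]]' 1;python3 -m pendant '[[0,0,2,0],[0,0,4,0],[0,0,4,0]]' 1
```

```text
t: 18.38
eef_pos: [529.9, -140.2, 197.9]
tcp_rot: [-3.139, 0.004, -0.257]
ft_force: [0.9, -1.2, -0.2]
opening: 0.21
t: 18.75
eef_pos: [529.8, -140.2, 193.7]
tcp_rot: [-3.139, 0.005, -0.257]
ft_force: [-0.5, -0.1, -0.7]
opening: 0.209
```

```bash
python3 -m pendant '[[0,0,3,0],[0,0,6,0],[0,0,8,0],[0,0,8,0]]' 1;python3 -m pendant '[[0,0,3,0],[0,0,6,0],[0,0,8,0],[0,0,8,0]]' 1
```

```text
t: 19.25
eef_pos: [529.7, -140.2, 185.5]
tcp_rot: [-3.139, 0.005, -0.257]
ft_force: [0.8, -0.1, -0.4]
opening: 0.207
t: 19.75
eef_pos: [529.5, -140.2, 177.2]
tcp_rot: [-3.139, 0.005, -0.257]
ft_force: [-0.1, -0.5, -1.7]
opening: 0.206
```

```bash
python3 -m pendant '[[0.3,0,3,0],[0.3,0,6,0],[0.3,0,9,0],[0.3,0,9,0]]' 1;python3 -m pendant '[[0.1,0,3,0],[0.1,0,6,0],[0.1,0,8,0],[0.1,0,8,0]]' 1
```

```text
t: 20.25
eef_pos: [529.7, -140.2, 168.0]
tcp_rot: [-3.139, 0.006, -0.257]
ft_force: [0.7, -1.3, -1.9]
opening: 0.206
t: 20.75
eef_pos: [529.7, -140.2, 159.7]
tcp_rot: [-3.139, 0.006, -0.257]
ft_force: [0.3, -1.0, -1.5]
opening: 0.206
```

Close to the seated height (expected TCP z ≈156.5).

```bash
python3 -m pendant '[[0.1,0,1,0],[0.1,0,2,0],[0.1,0,2,0]]' 1;python3 -m pendant '[[0,0,0.5,0],[0,0,1,0],[0,0,1,0]]' 1
```

```text
t: 21.12
eef_pos: [529.8, -140.2, 157.6]
tcp_rot: [-3.139, 0.006, -0.257]
ft_force: [-0.0, -1.6, -1.2]
opening: 0.205
t: 21.5
eef_pos: [529.8, -140.2, 156.6]
tcp_rot: [-3.139, 0.006, -0.257]
ft_force: [-1.0, -2.2, -0.2]
opening: 0.208
```

```bash
python3 -m pendant '[[0,0,0.5,0],[0,0,0.8,0],[0,0,0.8,0]]' 1;python3 -m pendant '[[0,0,0.5,0],[0,0,0.8,0],[0,0,0.8,0]]' 1
```

```text
t: 21.88
eef_pos: [529.8, -140.2, 156.2]
tcp_rot: [-3.139, 0.006, -0.257]
ft_force: [-1.0, -0.3, 5.7]
opening: 0.207
t: 22.25
eef_pos: [529.9, -140.2, 156.0]
tcp_rot: [-3.139, 0.005, -0.256]
ft_force: [-2.4, -0.2, 10.0]
opening: 0.209
```

Contact at the expected height (10 N upward at z=156.0), so the washer is down on the shaft. I release it and go up.

```bash
python3 -m pendant '[[0,0,0,0],[0,0,0,0],[0,0,0,0],[0,0,0,0]]' 0; python3 -m pendant '[[0,0,-20,0],[0,0,-50,0],[0,0,-67,0],[0,0,-67,0],[0,0,-67,0],[0,0,-67,0]]' 0
python3 - <<'E'
from h import *
s=env.state();p=vision.read_camera('wrist');print(s['eef_pos'],s['ft_force'],s['opening'])
save('w11c',p['pixels'],(240,170,400,300),5)
p=vision.read_camera('scene');save('s11c',p['pixels'],(200,60,340,190),5)
E
```

```text
t: 22.75
eef_pos: [529.9, -140.2, 155.9]
tcp_rot: [-3.139, 0.005, -0.257]
ft_force: [-0.6, -0.2, 0.6]
opening: 0.572
t: 23.5
eef_pos: [529.9, -140.4, 222.0]
tcp_rot: [-3.139, 0.007, -0.257]
ft_force: [-0.2, 0.3, 1.2]
opening: 0.997
[ 529.89125633 -140.36184436  221.97413943] [-0.15158036  0.30759532  1.1533329 ] 0.9969618250371375
```

View pics/w11c.png

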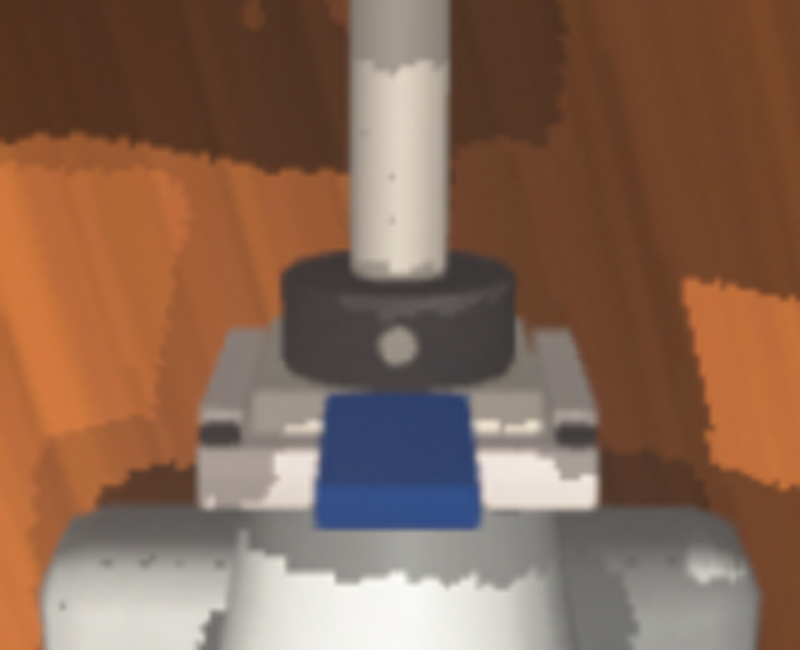

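View pics/s11c.png

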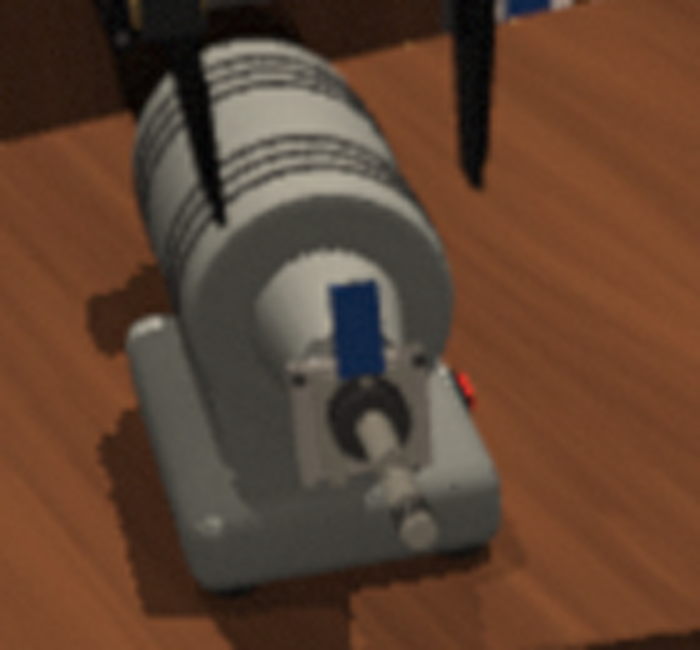

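The blue washer stands upright in the gap, centred between the ribs and behind the collar. Now the shaft again, gripped slightly farther out to clear the tab.

```bash
python3 -m pendant '[[0,-40,0,0],[0.2,-67,0,0],[0.2,-67,40,0],[0.2,-67,80,0],[0.2,-67,108,0],[0.2,-67,108,0],[0.2,-67,108,0]]' 0; python3 -m pendant '[[0,0,0,0],[0,0,0,0],[0,0,0,0],[0,0,0,0],[0,0,0,0],[0,0,0,0],[0,0,0,0]]' 0.8
```

```text
t: 24.48
eef_pos: [547.1, -75.3, 115.2]
tcp_rot: [-3.139, 0.006, -0.257]
ft_force: [-0.1, 0.1, 1.0]
opening: 1.001
t: 25.35
eef_pos: [547.1, -75.3, 115.2]
tcp_rot: [-3.139, 0.006, -0.257]
ft_force: [-0.3, -0.1, -0.1]
opening: 0.325
```

```bash
python3 -m pendant '[[0,0,0,0],[0,0,0,0],[0,0,0,0],[0,0,0,0]]' 1; python3 -m pendant '[[0,0.4,0,0],[0,0.8,0,0]]'; python3 -m pendant '[[0,0.4,0,0],[0,0.6,0,0]]'
```

```text
t: 25.85
eef_pos: [547.0, -75.3, 115.2]
tcp_rot: [-3.139, 0.006, -0.257]
ft_force: [-1.0, 0.1, -0.4]
opening: 0.139
t: 26.1
eef_pos: [546.8, -75.9, 115.2]
tcp_rot: [-3.139, 0.006, -0.257]
ft_force: [-0.4, 1.9, 1.0]
opening: 0.137
t: 26.35
eef_pos: [546.6, -76.5, 115.2]
tcp_rot: [-3.139, 0.006, -0.257]
ft_force: [-0.4, 2.3, 0.3]
opening: 0.141
```

```bash
python3 -m pendant '[[0,0.4,0,0],[0,0.6,0,0]]'; python3 -m pendant '[[0,0.5,0,0],[0,0.6,0,0]]'
```

```text
t: 26.6
eef_pos: [546.5, -76.8, 115.2]
tcp_rot: [-3.138, 0.006, -0.257]
ft_force: [0.5, 4.2, -0.1]
opening: 0.138
t: 26.85
eef_pos: [546.5, -76.9, 115.2]
tcp_rot: [-3.137, 0.006, -0.257]
ft_force: [1.9, 7.7, -0.2]
opening: 0.138
```

In against the washer at about 7.7 N after 1.7 mm of travel. Now out to the other stop.

```bash
python3 -m pendant '[[0,-0.5,0,0],[0,-1,0,0],[0,-1,0,0]]'; python3 -m pendant '[[0,-0.4,0,0],[0,-0.7,0,0]]'; python3 -m pendant '[[0,-0.5,0,0],[0,-0.6,0,0]]'
```

```text
t: 27.22
eef_pos: [546.7, -76.2, 115.2]
tcp_rot: [-3.138, 0.006, -0.257]
ft_force: [-0.3, -2.1, -0.0]
opening: 0.138
t: 27.48
eef_pos: [546.9, -75.6, 115.2]
tcp_rot: [-3.138, 0.006, -0.257]
ft_force: [-1.4, -2.2, -0.3]
opening: 0.14
t: 27.72
eef_pos: [547.0, -75.2, 115.2]
tcp_rot: [-3.138, 0.006, -0.257]
ft_force: [-1.7, -4.3, -0.9]
opening: 0.14
```

```bash
python3 -m pendant '[[0,-0.6,0,0],[0,-0.7,0,0]]'; python3 -m pendant '[[0,-0.6,0,0],[0,-0.6,0,0]]'
```

```text
t: 27.98
eef_pos: [547.0, -75.2, 115.2]
tcp_rot: [-3.139, 0.006, -0.257]
ft_force: [-3.2, -8.0, 0.6]
opening: 0.14
t: 28.22
eef_pos: [547.0, -75.2, 115.2]
tcp_rot: [-3.14, 0.006, -0.257]
ft_force: [-3.6, -7.4, 0.7]
opening: 0.138
```

Out-stop is reached at about 8 N, with 1.75 mm of float left (<3 mm). I release, retreat and check.

```bash
python3 -m pendant '[[0,0,0,0],[0,0,0,0],[0,0,0,0],[0,0,0,0],[0,0,0,0]]' 0; python3 -m pendant '[[0,0,-50,0],[0,0,-105,0],[0,-40,-120,0],[0,-80,-120,0],[0,-80,-120,0],[0,-80,-120,0]]' 0
python3 - <<'E'
from h import *
s=env.state();p=vision.read_camera('wrist');print(s['t'],s['eef_pos'],s['ft_force'],s['opening'])
save('w12',p['pixels'])
p=vision.read_camera('scene');save('s12c',p['pixels'],(200,60,340,190),5)
p=vision.read_camera('top');save('t12',p['pixels'])
E
```

```text
t: 28.85
eef_pos: [547.0, -75.1, 115.2]
tcp_rot: [-3.14, 0.006, -0.256]
ft_force: [-0.0, 0.2, -0.9]
opening: 0.608
t: 29.6
eef_pos: [567.8, 1.7, 235.1]
tcp_rot: [-3.14, 0.006, -0.256]
ft_force: [-0.8, 0.7, -0.1]
opening: 1.0
29.6 [567.76565635   1.69480921 235.13787752] [-0.81029066  0.6694419  -0.13384981] 1.0003139877761922
```

View pics/s12c.png

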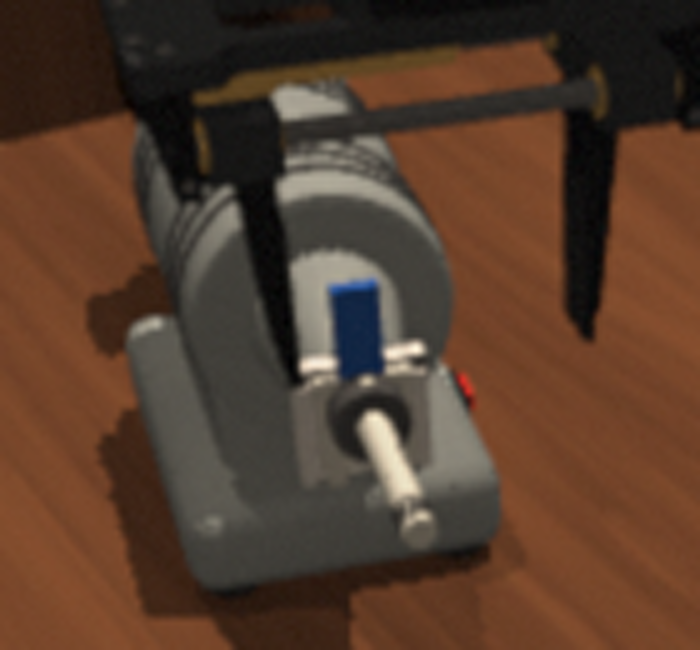

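View pics/t12.png

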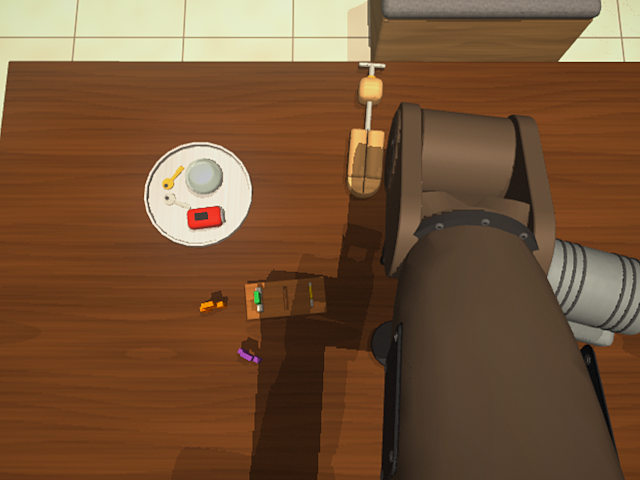

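The blue washer is upright and seated behind the collar. Yellow (310,293) and green (258,298) are still in the rack, nothing else has moved, and the robot touches nothing.

```bash
python3 -c "
from cell import job; print(job.job_done())"
```

```text
the job is handed in; nothing more can be done
None
```

The 6 mm (blue) washer is seated on the shaft between bearing cap and collar, and 1.75 mm of float is left, under the 3 mm limit. The job is handed in, at about 30 s of the 72 s allowed.

- **Choosing the washer:** I pushed the shaft in and drew it out to its stops at about 8 N each. The end float came to about 7.7 mm, and the camera's view of the open gap gave 7.9 mm. That rules out the 8 mm washer and makes 6 mm the thickest that goes in without force.
- **Fitting it:** It went down freely and met the shaft at the height worked out beforehand, pressed with about 10 N.
- **Checking the float:** I pushed the shaft in against the washer and drew it out to its stop again, at about 8 N each way.
- **Last pictures:** The washer stands upright behind the collar. The 4 mm and 8 mm washers are still in the rack, nothing else has moved, and the gripper is clear.

No check failed. The top camera was about 2 mm off sideways from the wrist camera, so I went by the wrist camera and by touch.

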